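# Hang the reference card and hold the tube reader at its stop

### The job

Calibrate the tube reader: hang the white reference card over the horizontal bar of the station, midway between the two black collars, and let go of it. Then swing the spring-loaded reader arm, the one with the orange handle, forward until it reaches its stop in front of the card, and finish while still holding it there: do not let it spring back. Leave the tube rack, the amber bottle and the yellow-lidded jar where they are.

Things in the scene. Friction and masses are not known exactly. Their poses are not given: they have to be found in the camera images.
- station: Fixed reader station: grey base plate (150 x 270 x 12 mm) with a bar on two posts and a black spring column. Origin on the bench surface; x points towards the bar (roughly away from the robot), y along the bar, z up. The bar's centre line lies at x +60 mm, height 115 mm; the column at x 0, y +100 mm. Place and heading differ from run to run.
- bar_mid (a point): Middle of the steel bar, on its centre line, 115 mm above the bench; axes as the station's. The bar is 12 mm thick, 190 mm long, between two posts (16 mm thick, 123 mm high). Two black collars (32 mm across, 10 mm long) sit 50 mm either side of the middle, leaving 90 mm of bare bar for the 60 mm wide card.
- card: Reference card, loose, 80 to 160 g: a stiff white upside-down U standing on its two panel edges. Origin under its middle, z up, y along its width (60 mm), x across the panels: 34 mm deep outside, panels 4 mm thick, 26 mm clear between. Flat top at 83 mm, with a green grip tab above it. Both sides look alike (grey and black squares): either may face the reader.
- card_roof (a point): Point inside the card on its middle plane, at the apex of its 90 degree V roof, which centres itself on the bar; 75 mm above the card's lower edges, and 8 to 9 mm above the bar's centre line when the card hangs there.
- card_tab (a point): Top of the card's green grip tab, 121 mm above the card's lower edges. The tab is 12 mm thick (card's x), 40 mm wide (card's y) and rises 38 mm from the card's flat top.
- reader_arm (a joint): Swing angle of the reader arm about the upright column, rad: 0 at rest (swung back towards the robot), growing counter-clockwise seen from above to the hard stop at 0.90, where the arm lies parallel to the bar. A spring drives it back to 0: about 3 N at the handle at rest, 7 N at the stop.
- pivot (a point): The column's axis, the centre of the arm's swing, 92 mm above the bench; axes as the station's.
- handle_top (a point): Top of the orange upright handle near the arm's free end, 160 mm above the bench, 155 mm from the pivot axis: a round post 16 mm across, 61 mm clear above the arm (16 mm wide, top at 99 mm). From the pivot it lies along the station's -y turned clockwise (from above) by 0.90 minus the joint value. White reader head (42 x 36 mm, top at 103 mm) 100 mm from the pivot.
- tube_rack: Cream rack, 75 x 200 mm, full of red-capped tubes, 117 mm high. Origin under its middle, y along its length. Leave it alone.
- reagent_bottle: Amber bottle, 56 mm across, 125 mm high, origin under its middle. Leave it alone.
- specimen_jar: Clear jar with a yellow lid, 56 mm across, 75 mm high, origin under its middle. Leave it alone.

How it is judged:
By the outcome, as a careful person would: the job done as asked, in the order asked, and still so for the second after the job is handed in, while the arm keeps its last pose, push and grip.
It also fails if it takes over 64 s, if anything falls off the work surface, if the arm or the gripper's body presses on something with over 40 N, if the wrist force passes 120 N, or if a joint passes its speed limit or range.

### The arm

A 6-joint arm with a two-finger parallel gripper is mounted at the origin on the work surface. World frame = base frame: x ahead of the robot, y to its left, z up, the work surface at z = 0. Lengths are in m, angles in rad, forces in N, time in s.
With the tool pointing down it reaches from about 0.425 to 0.95 m from the base axis. Payload 3.5 kg.
Tool frame: the origin (TCP) lies between the finger pads; the fingertips stand 19 mm ahead of it and the grasp point (between the pads) is the TCP (ctrl.nose_length is the distance from the TCP to the fingertips, in m); z points along the fingers, y is the line along which they close (so a half turn about z gives the same grasp; the last joint's range is limited). The gripper opens to 85 mm and grips with 20 to 120 N. Pads are 22 mm wide; open, the fingers measure 114 mm over their backs; the gripper's body (76 mm by 85 mm) begins 54 mm behind the grasp point. The pads swing forward as they close: fully open they stand 13 mm farther back than shut.
Start: joints at [1.116, 0.286, 1.577, -0, 1.279, -0.15], TCP at [0.203, 0.644, 0.25] pointing down, gripper open.
Joint ranges: [-2.77, 2.77], [-0.9, 2.22], [0.21, 2.48], [-1.53, 4.67], [0.24, 2.81], [-2.84, 2.84]. Speed limits (rad/s): [2.79, 2.79, 3.14, 3.14, 3.14, 3.14].

### API

Orientations are given as a unit quaternion [x, y, z, w].
In Python, from plant import ctrl gives the robot as it stands.
- The arm moves only by the tool apply_moves, never from a script. Its argument "series" is a list of rows, each a list of 6 numbers: the shift along the world's x, y, z scaled (see below), then the turn, a rotation vector about the world's x, y, z scaled (see below). A call has 1 to 20 rows; each row is the pose to reach, as a shift and turn from the pose commanded when the call began; what a row does not reach only later rows make up. The controller multiplies each number of a shift by 0.8 m and each number of a turn by 45 degrees. A row lasts 1/8 s, in which the tool goes at most 62.5 mm and 10.7 degrees, less where a joint would pass 70% of its speed; a pose out of reach is approached as far as the arm can. A call with a number of a shift or a turn outside -1 to 1 is refused whole. A call with a gripper value outside its range is refused whole. "jaw" is the opening, from 0 (shut) to 1 (fully open), set as the call begins (left out, the last holds). The fingers move at their own pace and stop on an object; "squeeze" is the grip in N (left out, the last holds). Time passes only in rows, so rows that repeat a pose let the fingers close. It gives the time, the measured TCP pose, the force, the opening and the grip force at its end, in the units of the state.
- ctrl.get_state(): the state, without advancing time (a new reading comes with each control period).
- ctrl.read_camera(name): name is "side" or "top" or "wrist"; returns the picture (400x640x3 uint8, red, green, blue); there is no depth.
- ctrl.get_calibration(name): a dict with "fx", "fy", "cx", "cy" (pixels), "xyz" and "orientation" of the camera in the world; the wrist camera has in their place "hand_eye" (4x4, takes a point from camera to tool coordinates, whose origin is the TCP and whose axes are the flange's). Camera axes: x right, y up, looking along -z (the intrinsics and any distortion apply to the point x, -y, -z); pixel columns grow to the right and rows downward; lengths in m; the calibration is good to about 2 mm. The wrist camera is an equidistant fisheye: a pixel r from the principal point sees the ray r / f radians off the axis. A picture is of the moment at which its call begins: read the wrist's pose just before it. get_calibration takes no time and is no camera call.
- ctrl.sign_off(): hands the job in; it is judged then, once.
Trained networks look in the newest picture that a camera, given by its name, has taken for a name from the list of things; names that differ only in an ending like _2 or _b are one class to them, and where a whole thing is asked for, a point or a joint stands for the part that bears it (a point fixed in the world has none). Each returns a list of dicts, best first, with "p" (0 to 1); they miss things now and then, are a little off and sometimes report something else, mostly with a low value. They report only what shows in the picture. A call takes as long as a camera call.
- ctrl.boxes_of(thing, camera): "xy" ([column, row] as shares, 0 to 1, of the picture: columns of its width, rows of its height, amid what is visible of it).
- ctrl.silhouettes(thing, camera): "pixels" (400x640 bool, what is visible of it) and "xy" ([column, row] as shares, 0 to 1, of the picture: columns of its width, rows of its height, amid what is visible of it).
The state is a dict: "time": time; "qpos": joint angles; "dq": joint speeds; "joint_efforts": joint torques, N m; "eef_pos": TCP position; "tcp_rot": TCP orientation; "contact_force": force on the tool from outside, world axes, zero at the start; "wrist_torque": the same for the moment, N m; "opening": opening from 0.0 (shut) to 1.0 (fully open); "finger_force": force on a finger pad.
Only numpy, scipy, OpenCV 4.12 (cv2) and the standard library are available. Lean on these libraries where they do the work, as an engineer would, in place of code of your own. Each camera call takes 0.05 s, during which the arm holds its last target. There are 200 camera calls.

## Working session

There is one attempt and no reset: what is moved stays moved. The work goes in short steps, Python scripts to look and compute and a tool call to move; the robot and the scene stay as the last step left them, time stands still between calls to the robot, and variables do not carry over. Pictures are saved under pics/ and viewed, at most 10 in all, crops included, and the job is handed in when it is done.

Besides the shell and the picture viewer there is one more tool, called after "Request:" by a JSON object that holds its "name" and its "arguments". apply_moves: Moves the arm, as the interface text tells. Shifts and turns lie within -1 to 1; 1 stands for 0.8 m of shift or 45 degrees of turn. Its arguments: {"type":"object","properties":{"series":{"type":"array"},"jaw":{"type":"number"},"squeeze":{"type":"number"}},"required":["series"]}

```bash
mkdir -p pics; ls
cat > h.py <<'E'
import numpy as np, cv2
from scipy.spatial.transform import Rotation as R
from plant import ctrl
def save(cam,name):
    im=ctrl.read_camera(cam); cv2.imwrite('pics/'+name,im[:,:,::-1]); return im
def ray(cam,uv,st=None):
    c=ctrl.get_calibration(cam); u,v=uv
    x=(u-c['cx'])/c['fx']; y=(v-c['cy'])/c['fy']
    if cam=='wrist':
        r=np.hypot(x,y); s=np.sin(r)/r if r>1e-9 else 1
        d=np.array([x*s,-y*s,-np.cos(r)]); H=np.array(c['hand_eye']); st=st or ctrl.get_state()
        Rt=R.from_quat(st['tcp_rot']).as_matrix()
        return Rt@H[:3,3]+np.array(st['eef_pos']), Rt@H[:3,:3]@d
    d=np.array([x,-y,-1.]); return np.array(c['xyz']), R.from_quat(c['orientation']).as_matrix()@d
def atz(cam,uv,z,st=None):
    o,d=ray(cam,uv,st); return o+d*(z-o[2])/d[2]
def proj(cam,p,st=None):
    c=ctrl.get_calibration(cam); p=np.array(p,float)
    if cam=='wrist':
        st=st or ctrl.get_state(); H=np.array(c['hand_eye']); Rt=R.from_quat(st['tcp_rot']).as_matrix()
        q=H[:3,:3].T@(Rt.T@(p-st['eef_pos'])-H[:3,3]); X,Y,Z=q[0],-q[1],-q[2]
        r=np.hypot(X,Y); t=np.arctan2(r,Z); return np.array([c['cx']+c['fx']*t*X/r,c['cy']+c['fy']*t*Y/r])
    q=R.from_quat(c['orientation']).as_matrix().T@(p-c['xyz'])
    return np.array([c['cx']+c['fx']*q[0]/-q[2],c['cy']-c['fy']*q[1]/-q[2]])
E
python3 - <<'E'
from h import *
print(ctrl.get_state())
for c in ('top','side','wrist'):
    k=ctrl.get_calibration(c); print(c,k)
    save(c,c+'0.png')
    for t in ('station','card','card_tab','handle_top','reader_arm','tube_rack','reagent_bottle','specimen_jar'):
        for d in ctrl.boxes_of(t,c)[:2]: print(c,t,round(d['p'],2),np.round(np.array(d['xy'])*[640,400],1))
E
```

```text
pics
{'time': 0.0, 'qpos': array([ 1.11599215e+00,  2.87197003e-01,  1.57819579e+00,  9.35636584e-06,
        1.27859869e+00, -1.50059084e-01]), 'dq': array([ 4.62102404e-05,  2.96030062e-03, -8.48456481e-04, -1.25963430e-03,
       -8.30218500e-04,  2.09145891e-03]), 'joint_efforts': array([-1.72023840e-03, -4.05992210e+01, -2.92616701e+01, -1.97307586e-04,
        5.87362825e-03,  1.48912153e-05]), 'eef_pos': array([0.2022663 , 0.64333292, 0.24891606]), 'tcp_rot': array([ 1.51784844e-01,  9.88412830e-01, -1.14364555e-03, -3.61511530e-04]), 'contact_force': array([-0.04060693, -0.38730024, -0.17507723]), 'wrist_torque': array([ 0.03615439,  0.05034444, -0.04014772]), 'finger_force': 0.0, 'opening': 1.0012153514587185}
top {'fx': 415.9845896302716, 'fy': 415.9845896302716, 'cx': 317.77006357803293, 'cy': 204.3191570544869, 'xyz': array([ 0.37430015, -0.06319242,  1.31854211]), 'orientation': array([ 0.04899941, -0.05523355, -0.70214758,  0.70819284])}
top station 0.7 [316.9 192.6]
top station 0.54 [211.8 217.6]
top card 0.57 [209.9 215.7]
top card 0.5 [314.7 194.9]
top card_tab 0.54 
[... 846 characters left out ...]
691628693146, 'cx': 319.71940336870927, 'cy': 197.22461255727086, 'hand_eye': array([[-6.01234448e-04,  9.56099314e-01,  2.93042215e-01,
         7.55328660e-02],
       [ 9.99999674e-01,  7.32640609e-04, -3.38664283e-04,
        -2.95962479e-04],
       [-5.38491316e-04,  2.93041916e-01, -9.56099443e-01,
        -1.22544855e-01],
       [ 0.00000000e+00,  0.00000000e+00,  0.00000000e+00,
         1.00000000e+00]])}
wrist station 0.67 [ 45.2 392.4]
wrist station 0.43 [173.6 386. ]
wrist card 0.7 [173.1 386.5]
wrist handle_top 0.58 [ 45.2 389.1]
wrist handle_top 0.16 [173.7 387. ]
wrist reader_arm 0.58 [ 47.4 389.7]
wrist reagent_bottle 0.27 [ 46.9 391.4]
wrist specimen_jar 0.78 [ 13.5 369.2]
```

Run:
```python
import cv2,numpy as np
a=cv2.imread('pics/top0.png')[100:300,150:470]; b=cv2.imread('pics/side0.png')
cv2.imwrite('pics/v_top.png',cv2.resize(a,(800,500),interpolation=cv2.INTER_CUBIC))
cv2.imwrite('pics/v_side.png',cv2.resize(b[80:330,180:500],(768,600),interpolation=cv2.INTER_CUBIC))
```

```text
(no output)
```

View pics/v_top.png

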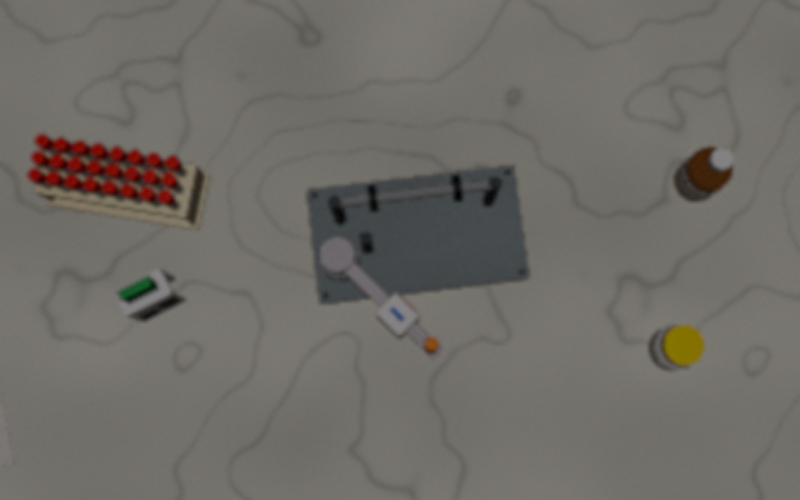

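View pics/v_side.png

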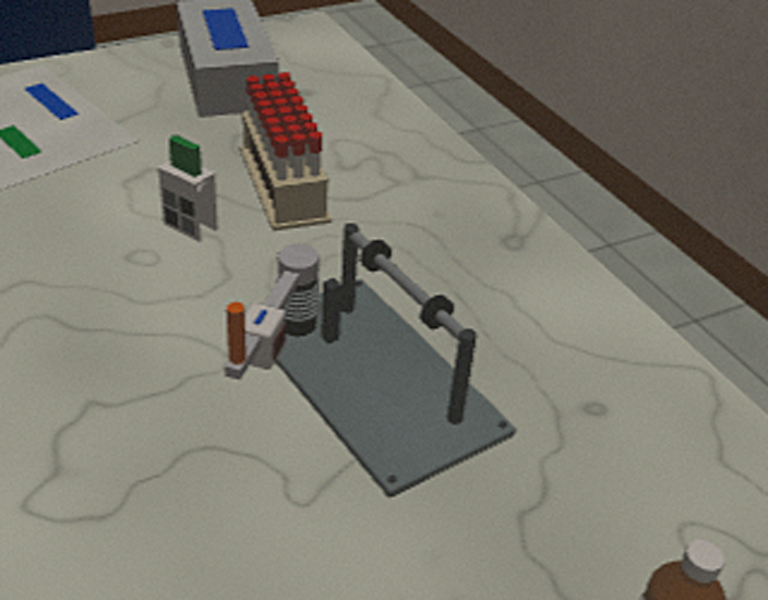

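The top crop shows the green tab at full-image pixel (205,215), the handle at (322,238), and the collars at (299,179) and (333,175). The side crop shows the card standing free left of the rack, with the station and handle clear. Next I'll compute positions.

Run:
```python
from h import *
def blob(im,f,roi):
    r=im.astype(int); m=f(r[...,0],r[...,1],r[...,2]); k=np.zeros_like(m); x0,x1,y0,y1=roi; k[y0:y1,x0:x1]=1; m=m&k
    return np.argwhere(m)[:,::-1].astype(float)
def tri(u,v):
    A=[];o1,d1=ray('top',u);o2,d2=ray('side',v)
    s=np.linalg.lstsq(np.c_[d1,-d2],o2-o1,rcond=None)[0]; a=o1+s[0]*d1;b=o2+s[1]*d2
    return (a+b)/2,np.linalg.norm(a-b)
t=cv2.imread('pics/top0.png')[:,:,::-1]; s=cv2.imread('pics/side0.png')[:,:,::-1]
G=lambda r,g,b:(g>r+20)&(g>b+15); O=lambda r,g,b:(r>g+60)&(g>b+15)
gt=blob(t,G,(180,240,190,240)); gs=blob(s,G,(240,280,125,165)); 
print(len(gt),len(gs),gt.mean(0),gs.mean(0),tri(gt.mean(0),gs.mean(0)))
ot=blob(t,O,(305,340,225,250)); os_=blob(s,O,(265,290,195,240))
print(len(ot),len(os_),ot.mean(0),os_.mean(0),tri(ot.mean(0),os_.mean(0)))
# tab yaw
P=np.array([atz('top',p,.12)[:2] for p in gt]); w,V=np.linalg.eigh(np.cov(P.T)); print('tab yaw long',np.degrees(np.arctan2(V[1,1],V[0,1])),np.sqrt(12*w),P.mean(0))
# station
f=lambda x,y:(150+x/2.5-.3,100+y/2.5-.3)
c=[atz('top',f(*q),.115) for q in ((373,197),(457,187))]; print('collars',c,np.linalg.norm(c[0]-c[1]))
K=[atz('top',f(*q),.012)[:2] for q in ((309,190),(515,167),(527,278),(320,303))]
print('corners',np.round(K,4),[round(np.linalg.norm(K[i]-K[i-1]),4) for i in range(4)],np.mean(K,0))
ye=(K[0]-K[1]+K[3]-K[2]); print('yaw',np.degrees(np.arctan2(-ye[0],ye[1])), np.degrees(np.arctan2(-(c[0]-c[1])[0],(c[0]-c[1])[1])))
print('orange top at z.16',atz('top',f(431,344),.16), 'pivot top', atz('top',f(337,255),.105))
```

```text
66 66 [203.89393939 215.03030303] [256.39393939 142.48484848] (array([0.51894423, 0.25929702, 0.10903935]), np.float64(0.0009239457978778821))
 ** On entry to DLASCL parameter number  4 had an illegal value
 ** On entry to DLASCL parameter number  4 had an illegal value
 ** On entry to DLASCL parameter number  4 had an illegal value
 ** On entry to DLASCL parameter number  4 had an illegal value
 ** On entry to DLASCL parameter number  5 had an illegal value
 ** On entry to DLASCL parameter number  4 had an illegal value<stdin>:14: RuntimeWarning: Mean of empty slice.
  ret = um.true_divide(
Traceback (most recent call last):
numpy.linalg.LinAlgError: SVD did not converge in Linear Least Squares
```

```bash
cat >> h.py <<'E'
def blob(im,f,roi):
    r=im.astype(int); m=f(r[...,0],r[...,1],r[...,2]); k=np.zeros_like(m); x0,x1,y0,y1=roi; k[y0:y1,x0:x1]=1; m=m&k
    return np.argwhere(m)[:,::-1].astype(float)
G=lambda r,g,b:(g>r+20)&(g>b+15)
O=lambda r,g,b:(r>g+30)&(r>b+50)
E
python3 - <<'E'
from h import *
t=cv2.imread('pics/top0.png')[:,:,::-1]; s=cv2.imread('pics/side0.png')[:,:,::-1]
gt=blob(t,G,(180,240,190,240)); ot=blob(t,O,(305,340,225,250)); print(len(ot),len(ot) and ot.mean(0))
P=np.array([atz('top',p,.12)[:2] for p in gt]); w,V=np.linalg.eigh(np.cov(P.T)); print('tab yaw long',np.degrees(np.arctan2(V[1,1],V[0,1])),np.sqrt(12*w),P.mean(0))
f=lambda x,y:(150+x/2.5-.3,100+y/2.5-.3)
c=[atz('top',f(*q),.115) for q in ((373,197),(457,187))]; print('collars',c,np.linalg.norm(c[0]-c[1]))
K=[atz('top',f(*q),.012)[:2] for q in ((309,190),(515,167),(527,278),(320,303))]
print('corners',np.round(K,4),[round(np.linalg.norm(K[i]-K[i-1]),4) for i in range(4)],np.mean(K,0))
ye=(K[0]-K[1]+K[3]-K[2]); print('yaw',np.degrees(np.arctan2(-ye[0],ye[1])), np.degrees(np.arctan2(-(c[0]-c[1])[0],(c[0]-c[1])[1])))
print('orange top at z.16',atz('top',f(431,344),.16), 'pivot top', atz('top',f(337,255),.105))
E
```

```text
23 [321.91304348 237.2173913 ]
tab yaw long 116.98732279581014 [0.01411959 0.03874429] [0.51808458 0.25626321]
collars [array([ 0.62973352, -0.01683042,  0.115     ]), array([ 0.64278551, -0.11598773,  0.115     ])] 0.100012628660345
corners [[ 0.6599  0.0693]
 [ 0.6928 -0.1952]
 [ 0.5487 -0.2096]
 [ 0.5145  0.052 ]] [np.float64(0.1465), np.float64(0.2665), np.float64(0.1449), np.float64(0.2639)] [ 0.60399381 -0.07089514]
yaw 7.26885885868706 7.498685191185254
orange top at z.16 [ 0.45384498 -0.08553511  0.16      ] pivot top [0.56160892 0.02499999 0.105     ]
```

Geometry is consistent: collars 100.0 mm apart, handle 155 mm from the pivot. I'll move above the card and check from near.

Request:
{"name": "apply_moves", "arguments": {"series": [[0.1,-0.12,0,0,0,-0.25],[0.2,-0.24,0,0,0,-0.5],[0.3,-0.36,0,0,0,-0.75],[0.395,-0.482,0,0,0,-1],[0.395,-0.482,0,0,0,-1],[0.395,-0.482,0,0,0,-1],[0.395,-0.482,0,0,0,-1],[0.395,-0.482,0,0,0,-1],[0.395,-0.482,0,0,0,-1],[0.395,-0.482,0,0,0,-1],[0.395,-0.482,0,0,0,-1],[0.395,-0.482,0,0,0,-1],[0.395,-0.482,0,0,0,-1]], "jaw": 1, "squeeze": 40}}

```text
time: 2.98
eef_pos: [0.518, 0.2591, 0.2504]
tcp_rot: [0.518, 0.855, 0.0, 0.0]
contact_force: [0.1, 0.7, -0.3]
opening: 0.998
finger_force: 0.0
```

Run:
```python
from h import *
st=ctrl.get_state(); im=save('wrist','w1.png'); print(st['eef_pos'],R.from_quat(st['tcp_rot']).as_matrix().round(3).tolist(),st['qpos'].round(2))
for z in (.121,):
    p=blob(im,G,(0,640,0,400)); print(len(p),p.mean(0),p.min(0),p.max(0))
    P=np.array([atz('wrist',q,z,st)[:2] for q in p]); w,V=np.linalg.eigh(np.cov(P.T)); print(np.degrees(np.arctan2(V[1,1],V[0,1])),np.sqrt(12*w),P.mean(0))
```

```text
[0.51799298 0.25911615 0.25037668] [[-0.464, 0.886, 0.0], [0.886, 0.464, 0.0], [0.0, 0.0, -1.0]] [ 0.29  0.08  1.82  0.    1.25 -0.19]
649 [321.96456086 191.74114022] [315. 166.] [329. 216.]
118.30390839104655 [0.01092248 0.04409571] [0.51782792 0.26204531]
```

View pics/w1.png

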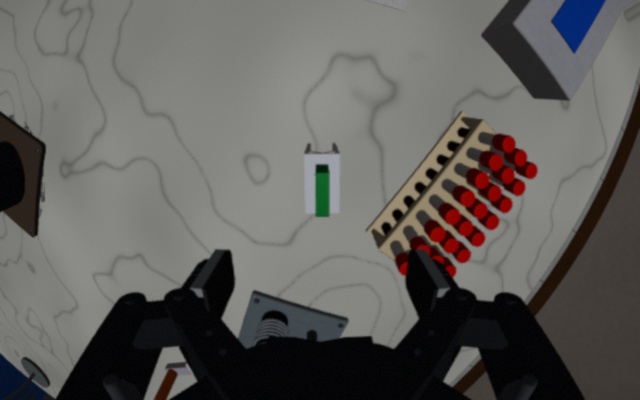

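The wrist picture shows the tab centred at (322,192), aligned with the finger plane, with the rack to the right and clear. I'll descend and grip.

Request:
{"name": "apply_moves", "arguments": {"series": [[0.001,0.001,-0.04,0,0,0.01],[0.001,0.001,-0.08,0,0,0.01],[0.001,0.001,-0.12,0,0,0.01],[0.001,0.001,-0.15,0,0,0.01],[0.001,0.001,-0.179,0,0,0.01],[0.001,0.001,-0.179,0,0,0.01],[0.001,0.001,-0.179,0,0,0.01]], "jaw": 0.6}}

```text
time: 3.9
eef_pos: [0.5199, 0.2594, 0.1081]
tcp_rot: [0.515, 0.857, 0.001, 0.0]
contact_force: [0.7, -0.4, 0.5]
opening: 0.598
finger_force: 0.0
```

Request:
{"name": "apply_moves", "arguments": {"series": [[0,0,0,0,0,0],[0,0,0,0,0,0],[0,0,0,0,0,0],[0,0,0,0,0,0],[0,0,0,0,0,0],[0,0,0,0,0,0],[0,0,0,0,0,0],[0,0,0,0,0,0]], "jaw": 0, "squeeze": 40}}

```text
time: 4.9
eef_pos: [0.5201, 0.2593, 0.1082]
tcp_rot: [0.515, 0.857, 0.001, 0.001]
contact_force: [-0.2, 0.2, 4.8]
opening: 0.133
finger_force: 41.6
```

Request:
{"name": "apply_moves", "arguments": {"series": [[0,0,0.03,0,0,0],[0,0,0.08,0,0,0],[0,0,0.13,0,0,0],[0,0,0.19,0,0,0],[0,0,0.19,0,0,0],[0,0,0.19,0,0,0]]}}

```text
time: 5.65
eef_pos: [0.5184, 0.2588, 0.2571]
tcp_rot: [0.515, 0.857, -0.001, -0.001]
contact_force: [-0.6, -0.4, -1.5]
opening: 0.134
finger_force: 40.5
```

Run:
```python
from h import *
st=ctrl.get_state(); im=save('wrist','w2.png'); print(st['eef_pos'],st['opening'],st['contact_force'])
p=blob(im,G,(0,640,0,400)); print(len(p),p.mean(0),p.min(0),p.max(0))
save('side','s2.png'); a=cv2.imread('pics/w2.png');b=cv2.imread('pics/s2.png')[40:240,180:380]
cv2.imwrite('pics/v2.png',np.hstack([cv2.resize(a,(480,300)),cv2.resize(b,(300,300))]))
```

```text
[0.51838261 0.25875849 0.25712828] 0.13363218410102923 [-0.58691665 -0.36747179 -1.49964912]
2849 [319.7037557  271.64478764] [305. 217.] [334. 323.]
```

View pics/v2.png

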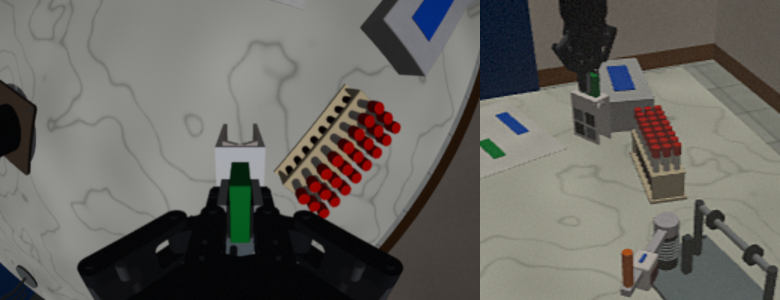

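The card is held upright; in the left panel the tab's top face runs from about row 185 to row 242 (×1.33 in the full image). Now its offset along the tool x axis.

Run:
```python
from h import *
st=ctrl.get_state(); Rt=R.from_quat(st['tcp_rot']).as_matrix(); im=cv2.imread('pics/w2.png')
for o in (0,3):
  for q in ((20,0,-13),(-20,0,-13),(30,0,25),(30,17,25),(30,-17,25),(20,0,25)):
    print(o,q,proj('wrist',Rt@(np.array(q)+[o,0,0])/1000+st['eef_pos'],st).round(1))
print(im[205:335:3,320].tolist())
print(im[180:215:2,320].tolist()); print(im[205,280:362:2].tolist())
print('yaw tool y',np.degrees(np.arctan2(Rt[1,1],Rt[0,1])))
```

```text
0 (20, 0, -13) [321.4 249.6]
0 (-20, 0, -13) [321.2 326.7]
0 (30, 0, 25) [321.1 197.1]
0 (30, 17, 25) [355.  197.1]
0 (30, -17, 25) [287.1 197.2]
0 (20, 0, 25) [321. 216.]
3 (20, 0, -13) [321.4 242.8]
3 (-20, 0, -13) [321.3 321.8]
3 (30, 0, 25) [321.1 191.4]
3 (30, 17, 25) [355.2 191.4]
3 (30, -17, 25) [286.9 191.4]
3 (20, 0, 25) [321.  210.4]
[[175, 169, 166], [175, 168, 166], [174, 168, 165], [169, 164, 160], [21, 36, 16], [11, 30, 2], [9, 29, 1], [12, 31, 3], [11, 30, 2], [10, 30, 4], [9, 29, 2], [10, 30, 2], [10, 30, 3], [10, 29, 2], [17, 47, 2], [31, 89, 4], [35, 94, 9], [33, 91, 6], [34, 92, 6], [31, 91, 6], [33, 92, 5], [34, 92, 6], [33, 92, 4], [32, 92, 9], [32, 91, 5], [33, 91, 2], [33, 91, 5], [33, 90, 3], [32, 90, 3], [32, 90, 5], [31, 90, 5], [32, 90, 4], [32, 89, 5], [31, 90, 4], [31, 89, 4], [31, 89, 4], [32, 90, 7], [29, 86, 1], [30, 89, 3], [31, 87, 3], [82, 77, 68], [81, 76, 67], [83, 77, 68], [83, 77, 69]]
[[118, 122, 122], [121, 125, 125], [122, 126, 126], [124, 129, 128], [128, 133, 132], [128, 131, 132], [111, 114, 119], [91, 92, 97], [131, 126, 125], [175, 166, 
[... 168 characters left out ...]
0, 149], [146, 150, 149], [156, 156, 155], [173, 167, 165], [173, 166, 164], [173, 167, 164], [174, 167, 165], [174, 167, 164], [174, 168, 164], [174, 166, 164], [175, 168, 165], [173, 167, 165], [174, 168, 165], [173, 168, 165], [175, 168, 166], [175, 168, 166], [174, 168, 166], [173, 166, 164], [174, 167, 165], [175, 169, 166], [174, 167, 165], [174, 168, 167], [174, 167, 165], [174, 167, 165], [174, 168, 165], [175, 167, 166], [173, 167, 164], [176, 169, 167], [174, 167, 165], [174, 168, 165], [174, 168, 166], [173, 167, 165], [174, 168, 165], [175, 167, 165], [174, 168, 165], [170, 164, 162], [145, 147, 146], [138, 142, 141], [138, 143, 142], [139, 143, 142]]
yaw tool y 27.98374977580353
```

Request:
{"name": "apply_moves", "arguments": {"series": [[0.03,-0.08,0.02,0,0,-0.1],[0.06,-0.16,0.03,0,0,-0.2],[0.09,-0.24,0.03,0,0,-0.3],[0.12,-0.33,0.03,0,0,-0.4],[0.14,-0.39,0.03,0,0,-0.456],[0.1455,-0.408,0.03,0,0,-0.456],[0.1455,-0.408,0.03,0,0,-0.456],[0.1455,-0.408,0.03,0,0,-0.456],[0.1455,-0.408,0.03,0,0,-0.456],[0.1455,-0.408,0.03,0,0,-0.456],[0.1455,-0.408,0.03,0,0,-0.456]]}}

```text
time: 7.12
eef_pos: [0.6357, -0.0666, 0.2834]
tcp_rot: [0.659, 0.752, 0.0, 0.0]
contact_force: [-0.1, 0.5, -0.9]
opening: 0.133
finger_force: 40.5
```

Run:
```python
from h import *
st=ctrl.get_state(); save('wrist','w3.png'); print(st['eef_pos'],st['opening'],st['contact_force'])
Rt=R.from_quat(st['tcp_rot']).as_matrix();print('yaw tool y',np.degrees(np.arctan2(Rt[1,1],Rt[0,1])),Rt[2])
save('side','s3.png'); b=cv2.imread('pics/s3.png')[110:285,240:400]
cv2.imwrite('pics/v3s.png',cv2.resize(b,(548,600),interpolation=cv2.INTER_CUBIC))
```

```text
[ 0.6356815  -0.06655152  0.28336096] 0.13274696938700234 [-0.14506435  0.53077136 -0.89371325]
yaw tool y 7.530215085301848 [-1.47891500e-04  3.40451939e-04 -9.99999931e-01]
```

View pics/w3.png

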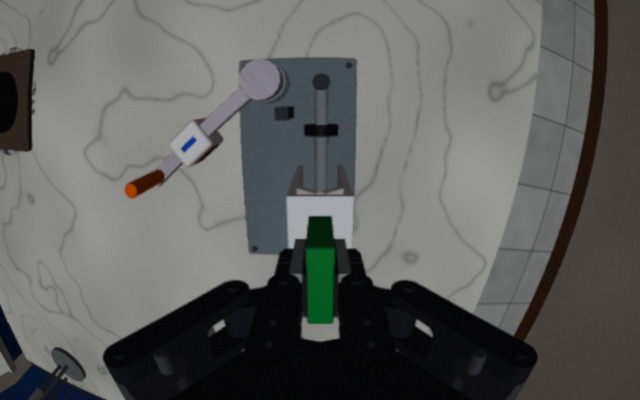

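View pics/v3s.png

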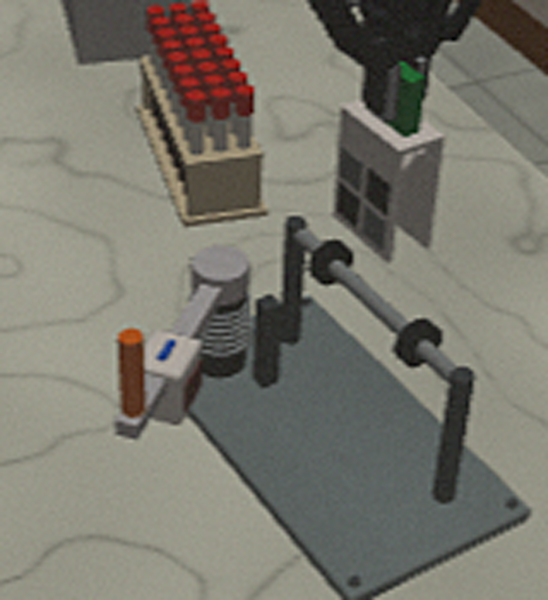

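The wrist view shows the bar in line with the card, the +y collar at (321,130) and its post at (321,82). The side view shows the collars at about (337,186) and (362,210). Checking those against the bar estimate.

Run:
```python
from h import *
st=ctrl.get_state(); a=np.radians(7.45); ex=np.array([np.cos(a),np.sin(a)]); ey=np.array([-ex[1],ex[0]])
im=cv2.imread('pics/w3.png').astype(int).sum(2)
m=np.argwhere((im<120)); m=m[(m[:,0]>118)&(m[:,0]<142)&(m[:,1]>300)&(m[:,1]<342)]
uv=m[:,::-1]; uv=(uv.min(0)+uv.max(0))/2; print('collar px',uv, m.min(0),m.max(0))
B=np.array([.6363,-.0664])
for z in (.115,.123): print('collar w',z,atz('wrist',uv,z,st)[:2])
print('post w',atz('wrist',(321,81),.123,st)[:2])
for n,q in (('c+',(336.6,186.2)),('c-',(362.3,209.9))): print(n,atz('side',q,.115)[:2])
print('bar line w', [atz('wrist',q,.121,st)[:2].round(4) for q in ((320.7,110),(321,160))])
print('pred c+',B+.05*ey,'c-',B-.05*ey,'post',B+.095*ey)
```

```text
collar px [320.5 130. ] [124 304] [136 337]
collar w 0.115 [ 0.62899886 -0.01583122]
collar w 0.123 [ 0.62889543 -0.01519485]
post w [0.62349993 0.02933011]
c+ [ 0.62952129 -0.01515057]
c- [ 0.64255275 -0.11534308]
bar line w [array([0.6267, 0.003 ]), array([ 0.633 , -0.0431])]
pred c+ [ 0.62981695 -0.01682208] c- [ 0.64278305 -0.11597792] post [0.62398221 0.02779805]
```

The bar middle agrees within 1 mm (0.636, -0.066), so no correction is needed. Lowering.

Request:
{"name": "apply_moves", "arguments": {"series": [[0,0,-0.03,0,0,0],[0,0,-0.06,0,0,0],[0,0,-0.09,0,0,0],[0,0,-0.12,0,0,0],[0,0,-0.14,0,0,0],[0,0,-0.145,0,0,0],[0,0,-0.149,0,0,0],[0,0,-0.149,0,0,0]]}}

```text
time: 8.22
eef_pos: [0.6362, -0.0674, 0.1648]
tcp_rot: [0.66, 0.752, 0.0, 0.001]
contact_force: [0.1, 0.3, -0.5]
opening: 0.133
finger_force: 40.5
```

Request:
{"name": "apply_moves", "arguments": {"series": [[0,0,-0.002,0,0,0],[0,0,-0.004,0,0,0],[0,0,-0.006,0,0,0],[0,0,-0.008,0,0,0],[0,0,-0.0085,0,0,0],[0,0,-0.0085,0,0,0]]}}

```text
time: 8.98
eef_pos: [0.636, -0.0673, 0.1574]
tcp_rot: [0.66, 0.752, 0.0, 0.0]
contact_force: [1.0, 0.6, -0.7]
opening: 0.133
finger_force: 40.7
```

Request:
{"name": "apply_moves", "arguments": {"series": [[0,0,-0.0012,0,0,0],[0,0,-0.0012,0,0,0],[0,0,-0.0012,0,0,0]]}}

```text
time: 9.35
eef_pos: [0.6364, -0.0674, 0.1569]
tcp_rot: [0.66, 0.752, 0.001, 0.001]
contact_force: [1.8, 0.2, 2.0]
opening: 0.138
finger_force: 41.1
```

Contact felt at the expected height. Releasing and rising.

Request:
{"name": "apply_moves", "arguments": {"series": [[0,0,0,0,0,0],[0,0,0,0,0,0],[0,0,0,0,0,0],[0,0,0,0,0,0]], "jaw": 0.5}}

```text
time: 9.85
eef_pos: [0.6355, -0.0673, 0.1559]
tcp_rot: [0.66, 0.752, -0.0, -0.0]
contact_force: [0.1, -0.3, 0.1]
opening: 0.5
finger_force: 0.0
```

Request:
{"name": "apply_moves", "arguments": {"series": [[0,0,0.02,0,0,0],[0,0,0.06,0,0,0],[0,0,0.1,0,0,0],[0,0,0.14,0,0,0],[0,0,0.14,0,0,0]]}}

```text
time: 10.48
eef_pos: [0.6376, -0.0678, 0.2737]
tcp_rot: [0.66, 0.752, 0.002, 0.004]
contact_force: [-0.4, 0.5, 0.0]
opening: 0.498
finger_force: 0.0
```

Run:
```python
from h import *
st=ctrl.get_state(); im=save('wrist','w4.png'); print(st['eef_pos'],st['opening'],st['contact_force'])
p=blob(im,G,(0,640,0,400)); P=np.array([atz('wrist',q,.1695,st)[:2] for q in p]); w,V=np.linalg.eigh(np.cov(P.T)); print('tab',np.degrees(np.arctan2(V[1,1],V[0,1])),np.sqrt(12*w),P.mean(0))
o=blob(im,O,(60,240,120,320)); print('orange',len(o),o.mean(0),o.min(0),o.max(0))
save('side','s4.png'); b=cv2.imread('pics/s4.png')[110:285,240:400]
cv2.imwrite('pics/v4.png',np.hstack([cv2.resize(b,(366,400),interpolation=cv2.INTER_CUBIC),cv2.imread('pics/w4.png')[:400,60:490]]))
```

```text
[ 0.63758401 -0.06778391  0.27368663] 0.4976408288087303 [-0.38781173  0.54040232  0.02348544]
tab 97.48891489203152 [0.01137462 0.04529899] [ 0.63542571 -0.06364889]
orange 517 [133.98646035 185.19922631] [116. 172.] [155. 199.]
```

View pics/v4.png

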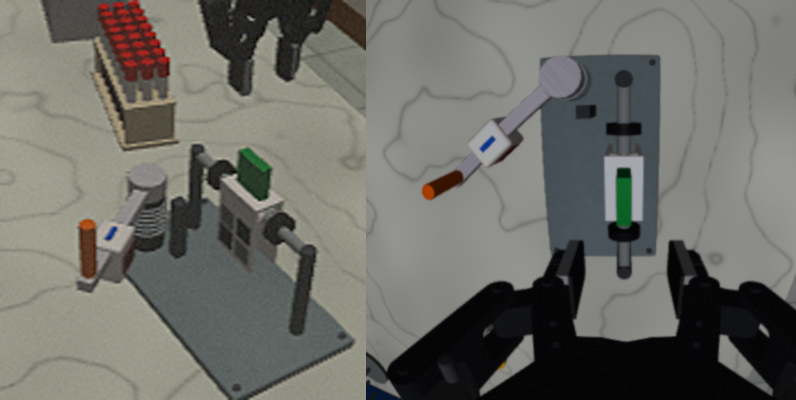

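The card hangs squarely between the collars with equal gaps, and the handle is at wrist pixel (122,192). Moving to the handle.

Request:
{"name": "apply_moves", "arguments": {"series": [[-0.07,-0.007,0,0,0,0],[-0.14,-0.014,0,0,0,0],[-0.2,-0.02,0,0,0,0],[-0.226,-0.023,0,0,0,0],[-0.226,-0.023,0,0,0,0],[-0.226,-0.023,-0.04,0,0,0],[-0.226,-0.023,-0.07,0,0,0],[-0.226,-0.023,-0.07,0,0,0]], "jaw": 0.7}}

```text
time: 11.58
eef_pos: [0.454, -0.085, 0.2092]
tcp_rot: [0.659, 0.752, -0.001, -0.003]
contact_force: [-0.5, -1.1, -0.1]
opening: 0.699
finger_force: 0.0
```

Run:
```python
from h import *
st=ctrl.get_state(); im=save('wrist','w5.png'); print(st['eef_pos'],st['opening'],st['contact_force'])
o=blob(im,O,(200,440,100,400)); print('orange',len(o),o.mean(0),o.min(0),o.max(0))
print('exp', proj('wrist',(.455,-.0856,.16),st), [proj('wrist',(x,-.0856,.16),st).round() for x in (.447,.463)])
b=o[o[:,1]>o[:,1].max()-8].mean(0); print(b,atz('wrist',b,.16,st))
```

```text
[ 0.45398324 -0.08498391  0.20923449] 0.6986254495217226 [-0.45864171 -1.13972045 -0.0864858 ]
orange 927 [323.2815534  219.75080906] [311. 194.] [336. 242.]
exp [322.97916287 233.89484831] [array([310., 232.]), array([336., 235.])]
[323.4        237.83571429] [ 0.45560353 -0.08816549  0.16      ]
```

View pics/w5.png

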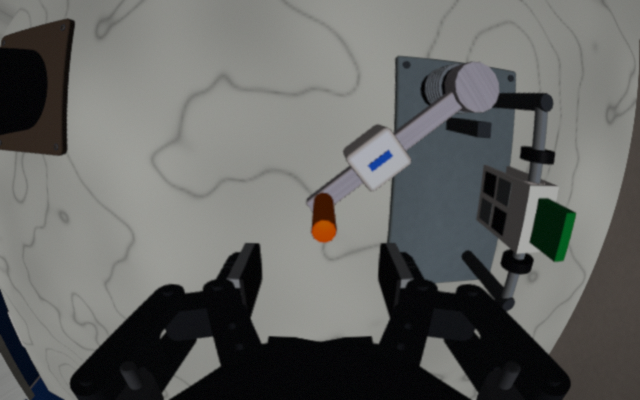

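The handle top at (323,232) is where predicted, centred between the fingers. Descend and grip.

Request:
{"name": "apply_moves", "arguments": {"series": [[0.001,-0.001,-0.03,0,0,0],[0.001,-0.001,-0.06,0,0,0],[0.001,-0.001,-0.0875,0,0,0],[0.001,-0.001,-0.0875,0,0,0],[0.001,-0.001,-0.0875,0,0,0]]}}

```text
time: 12.25
eef_pos: [0.457, -0.0869, 0.1437]
tcp_rot: [0.659, 0.752, 0.0, 0.001]
contact_force: [0.7, 0.5, 0.1]
opening: 0.701
finger_force: 0.0
```

Request:
{"name": "apply_moves", "arguments": {"series": [[0,0,0,0,0,0],[0,0,0,0,0,0],[0,0,0,0,0,0],[0,0,0,0,0,0],[0,0,0,0,0,0],[0,0,0,0,0,0],[0,0,0,0,0,0]], "jaw": 0, "squeeze": 40}}

```text
time: 13.12
eef_pos: [0.4563, -0.0867, 0.143]
tcp_rot: [0.66, 0.752, 0.0, 0.001]
contact_force: [-1.0, -0.1, 5.4]
opening: 0.176
finger_force: 39.3
```

Request:
{"name": "apply_moves", "arguments": {"series": [[0.006,-0.006,0,0,0,0],[0.013,-0.0115,0,0,0,0],[0.0265,-0.0215,0,0,0,0],[0.041,-0.03,0,0,0,0],[0.056,-0.038,0,0,0,0],[0.072,-0.044,0,0,0,0],[0.088,-0.049,0,0,0,0],[0.105,-0.052,0,0,0,0],[0.121,-0.054,0,0,0,0],[0.135,-0.0545,0,0,0,0],[0.148,-0.054,0,0,0,0],[0.148,-0.054,0,0,0,0],[0.148,-0.054,0,0,0,0]]}}

```text
time: 14.75
eef_pos: [0.573, -0.1335, 0.1428]
tcp_rot: [0.659, 0.752, -0.004, 0.001]
contact_force: [-7.9, -9.3, 6.1]
opening: 0.176
finger_force: 39.9
```

Request:
{"name": "apply_moves", "arguments": {"series": [[0.003,-0.004,0,0,0,0],[0.006,-0.004,0,0,0,0],[0.009,-0.004,0,0,0,0],[0.012,-0.003,0,0,0,0],[0.012,-0.003,0,0,0,0],[0.012,-0.003,0,0,0,0]]}}

```text
time: 15.5
eef_pos: [0.5819, -0.1333, 0.1427]
tcp_rot: [0.658, 0.753, -0.003, -0.001]
contact_force: [-8.7, -2.3, 7.8]
opening: 0.173
finger_force: 40.3
```

Run:
```python
from h import *
st=ctrl.get_state(); print(st['eef_pos'],st['contact_force'])
t=save('top','t6.png');save('side','s6.png');save('wrist','w6.png')
a=cv2.imread('pics/w6.png')[:400,:]; b=cv2.imread('pics/s6.png')[130:280,260:400]
cv2.imwrite('pics/v6.png',np.hstack([cv2.resize(a,(448,280)),cv2.resize(b,(300,280),interpolation=cv2.INTER_CUBIC)]))
```

```text
[ 0.58190866 -0.13329819  0.14272318] [-8.72855087 -2.30019186  7.83485249]
```

View pics/v6.png

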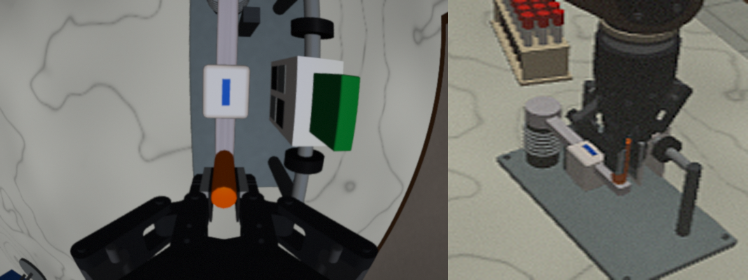

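The arm is nearly parallel to the bar and the card is still in place. I'll push on in small steps until the force shows the stop.

Request:
{"name": "apply_moves", "arguments": {"series": [[0.002,0,0,0,0,0],[0.004,0.0005,0,0,0,0],[0.004,0.0005,0,0,0,0],[0.004,0.0005,0,0,0,0]]}}

```text
time: 16.15
eef_pos: [0.585, -0.1331, 0.1427]
tcp_rot: [0.659, 0.752, -0.003, -0.001]
contact_force: [-8.1, -2.8, 8.2]
opening: 0.178
finger_force: 40.3
```

Request:
{"name": "apply_moves", "arguments": {"series": [[0.002,0,0,0,0,0],[0.004,0.0005,0,0,0,0],[0.004,0.0005,0,0,0,0],[0.004,0.0005,0,0,0,0]]}}

```text
time: 16.65
eef_pos: [0.5857, -0.133, 0.1426]
tcp_rot: [0.658, 0.753, -0.006, -0.004]
contact_force: [-17.0, -3.6, 12.9]
opening: 0.172
finger_force: 42.1
```

The force jumped to 17 N with only 0.7 mm of motion, so the arm is on its stop. Checking that it holds steady, the arm angle and the card.

Request:
{"name": "apply_moves", "arguments": {"series": [[0,0,0,0,0,0],[0,0,0,0,0,0],[0,0,0,0,0,0],[0,0,0,0,0,0],[0,0,0,0,0,0],[0,0,0,0,0,0]]}}

```text
time: 17.4
eef_pos: [0.5857, -0.133, 0.1426]
tcp_rot: [0.658, 0.753, -0.006, -0.004]
contact_force: [-17.5, -4.5, 12.9]
opening: 0.177
finger_force: 42.1
```

```bash
python3 - <<'E'
from h import *
st=ctrl.get_state(); im=save('wrist','w7.png')
# blue mark on the head (aligned with the arm), z~.103
p=blob(im,lambda r,g,b:(b>r+50)&(b>g+40),(250,450,60,220)); P=np.array([atz('wrist',q,.103,st)[:2] for q in p])
w,V=np.linalg.eigh(np.cov(P.T)); print('head',len(p),P.mean(0),np.degrees(np.arctan2(V[1,1],V[0,1]))%180)
p=blob(im,G,(380,560,60,260)); print('tab px',len(p),p.mean(0))
w6=cv2.imread('pics/w6.png')[:,:,::-1]; p=blob(w6,G,(380,560,60,260)); print('before',len(p),p.mean(0))
o=blob(im,O,(240,400,180,320)); print('handle', proj('wrist',(.5857,-.133,.16),st), o.min(0),o.max(0))
E
cp pics/w7.png pics/v7.png
```

```text
head 457 [ 0.57672556 -0.07255951] 97.72308155703942
tab px 6461 [471.52592478 155.98699892]
before 6443 [479.03802576 156.58916654]
handle [320.87312056 296.77475285] [301. 216.] [338. 297.]
```

View pics/v7.png

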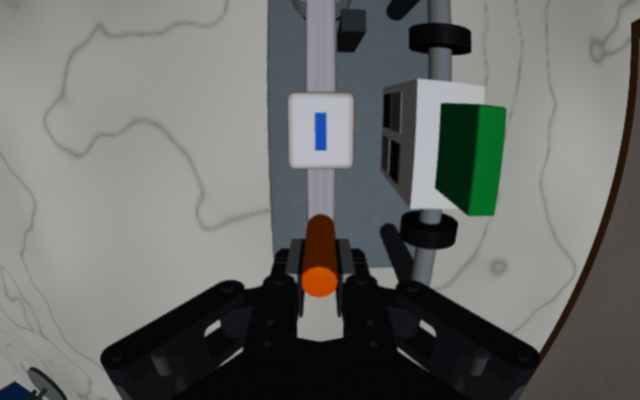

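The arm lies parallel to the bar (97.7° against 97.5°) and is firmly held. The card hangs between the collars at (425,38) and (428,230). Handing in.

```bash
python3 -c "
from plant import ctrl; print(ctrl.sign_off())"
```

```text
the job is handed in; nothing more can be done
None
```

The job is handed in: the card hangs released on the bar midway between the collars, and the gripper still holds the reader arm against its stop; the rack, bottle and jar were not touched.

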